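# Clean and raise the cam-lift shaft rest

### The job

Get the drive-shaft rest ready for the next shaft: with the yellow-handled scraper block, push all four rust chips off the aluminium seat plate into the steel catch tray beside it (do not touch chips on the plate with the fingers), then set the scraper back down on the bench, clear of the rest, and let go of it. Then swing the red-knobbed cam lever upright, to the point of highest lift, and hold it there: it springs back if released, so finish while still holding the lever, with the seat fully raised. Leave the grease can, hammer and joint spider where they are.

Things in the scene. Friction and masses are not known exactly. Their poses are not given: they have to be found in the camera images.
- rest: The shaft rest, bolted to the bench (place and yaw vary): green base slab 200 x 150 x 12. Origin on the bench, z up. In its frame (mm): slab x -85 to 115, y -75 to 75; seat plate centred at x -20, y 0; lever swings in the plane x = 85; a green bearing block (x 36 to 58, y -25 to 25, 74 high) stands between seat and lever; catch tray fixed on its +y side.
- tray_mid (a point): Centre of the inner floor of the open dark steel catch tray, 15 above the bench. Tray 130 x 130 outside, sides parallel to the rest's axes, walls 3, rim 47 above the bench. In the rest's frame it spans x -85 to 45, y 40 to 170, so the seat's +y edge (y 55) overhangs its mouth and chips pushed over that edge drop in.
- seat: Flat bare aluminium seat plate, 90 (x) x 110 (y) x 10, no rims, axes parallel to the rest's. Origin at the centre of its underside. It only slides vertically, driven by the cam: top face 79 to 82 above the bench at the start, 89 at full lift.
- seat_top (a point): Centre of the seat plate's top face.
- cam: Cam lever: brass cam, shaft, 12 thick steel rod, red roller knob. Origin on the turning axis (along the rest's x, 50 above the bench), its z along the rod. Upright = highest lift. It starts leaning 1.15 to 1.4 rad to the rest's -y side; swung past upright (stop at 0.6) the seat sinks again. Takes up to 0.7 N m (6 to 7 N at the knob); released, a spring throws it back 0.8 rad or more from upright.
- knob (a point): Centre of the lever's red knob: a drum, diameter 32, 32 long along the turning axis (rest's x) with flat ends, 110 from that axis, spinning freely on the rod's end. Upright, its centre is 160 above the bench. Pinch it from above across its flat ends (fingers closing along the rest's x) and carry it along its arc, tool kept pointing down.
- pivot (a point): Point on the lever's turning axis in the plane of the rod: the centre of the knob's arc. The knob is at pivot + 110 mm x (rest's y * sin(a) + up * cos(a)), a = lean towards the tray (negative at the start).
- scraper: Scraper block, 105 to 210 g, standing on the bench. Black foot 100 (x) x 30 (y) x 18 high, longer than the seat is wide: its long side wipes. Yellow handle 60 (x) x 24 (y), height 18 to 70. Origin at the centre of its underside. Grip from above across the 24 (fingers closing along its y), TCP 45 above the underside.
- grease: Blue steel grease can, diameter 68, 85 high, standing; bystander (may stand left or right, its place swaps with the scraper's). Origin under its centre.
- hammer: Hammer lying at the far side of the bench; bystander.
- spider: Steel universal-joint spider (cross), 76 across, 27 high; bystander. Origin under its centre.
- chip0: Rusty brown steel chip, 18 x 12 x 7, 12 g, loose on the seat plate. Origin at the centre of its underside.
- chip1: Rusty brown steel chip, 18 x 12 x 7, 12 g, loose on the seat plate. Origin at the centre of its underside.
- chip2: Rusty brown steel chip, 18 x 12 x 7, 12 g, loose on the seat plate. Origin at the centre of its underside.
- chip3: Rusty brown steel chip, 18 x 12 x 7, 12 g, loose on the seat plate. Origin at the centre of its underside.

How it is judged:
By the outcome, as a careful person would: the job done as asked, in the order asked, and still so for the second after the job is handed in, while the arm keeps its last pose, push and grip.
It also fails if it takes over 64 s, if anything falls off the work surface, if the arm or the gripper's body presses on something with over 40 N, if the wrist force passes 120 N, or if a joint passes its speed limit or range.

### The arm

A 7-joint arm with a two-finger parallel gripper is mounted at the origin on the work surface. World frame = base frame: x ahead of the robot, y to its left, z up, the work surface at z = 0. Lengths are in mm, angles in rad, forces in N, time in s.
With the tool pointing down it reaches from about 350 to 775 mm from the base axis. Payload 3.1 kg.
Tool frame: the origin (TCP) lies between the finger pads, 19 mm behind the fingertips; this is the grasp point; z points along the fingers, x is the direction in which the jaws open and shut, and the axes are right-handed (so a half turn about z gives the same grasp; the last joint's range is limited). The gripper opens to 85 mm and grips with 20 to 120 N. Pads are 22 mm wide; open, the fingers measure 114 mm over their backs; the gripper's body (76 mm by 85 mm) begins 54 mm behind the grasp point. The pads swing forward as they close: fully open they stand 13 mm farther back than shut.
Start: joints at [1.184, 0.311, 0.014, 1.512, -0.004, 1.319, -0.027], TCP at [185.938, -517.633, 250.004] pointing down, gripper open.
Joint ranges: [-2.7, 2.7], [-0.3, 1.91], [-1.27, 1.3], [0.12, 2.57], [-1.44, 4.58], [0.2, 2.03], [-3.05, 3.05]. Speed limits (rad/s): [2.79, 2.79, 3.14, 3.14, 3.14, 3.14, 3.14].

### API

Orientations are given as a rotation vector (axis times angle).
In Python, from rig import bot, imaging, job gives the robot as it stands.
- The arm moves only by the shell command python3 -m jog 'ROWS' [FORCE]. ROWS is JSON, a list of rows, each an object with "delta_rot": the turn, a rotation vector about the tool's x, y, z as a fraction of full scale, a list of three; "translation": the shift along the tool's x, y, z as a fraction of full scale, a list of three; "claw": the gripper's target within -1 to 1 (fully open at 1, half-way at 0, shut at -1). In form: [{"delta_rot": [wx, wy, wz], "translation": [tx, ty, tz], "claw": claw}, ...]. A call has exactly 5 rows; each row is the pose to reach, as a shift and turn from the pose commanded when the call began, along the tool's axes at that moment; what a row does not reach only later rows make up. Full scale, the value 1, is 150 mm for a shift and 120 degrees for a turn. A row lasts 1/8 s, in which the tool goes at most 62.5 mm and 10.7 degrees, less where a joint would pass 70% of its speed; a pose out of reach is approached as far as the arm can. A call with a number of a shift or a turn outside -1 to 1 is refused whole. A call with a gripper value outside its range is refused whole. The fingers move at their own pace and stop on an object; FORCE is the grip in N (left out, the last holds). Time passes only in rows, so rows that repeat a pose let the fingers close, or fill a call up. It gives the time, the measured TCP pose, the force and the opening at its end, in the units of the state.
- bot.get_state(): the state, without advancing time (a new reading comes with each control period).
- imaging.camera(name): name is "scene" or "top"; returns a dict with "frame" (384x512x3 uint8, red, green, blue), "fovy" (degrees; the focal length in pixels is half the picture's height over the tangent of half this angle, whatever the lens; pixels are square), "cx", "cy" (the principal point, pixels), "xyz" and "orientation" of the camera in the world. Camera axes: x right, y down, z forward; pixel columns grow to the right and rows downward; lengths in mm; the calibration is good to about 2 mm. A picture is of the moment at which its call begins. There is no depth.
- job.finish_job(): hands the job in, once; it reports no verdict.
The state is a dict: "clock": time; "joint_pos": joint angles; "joint_velocities": joint speeds; "effort": joint torques, N m; "ee_pos": TCP position; "eef_rot": TCP orientation; "contact_force": force on the tool from outside, world axes, zero at the start; "moment": the same for the moment, N m; "grip_width": finger opening in mm.
Only numpy, scipy, OpenCV 4.12 (cv2) and the standard library are available. Lean on these libraries where they do the work, as an engineer would, in place of code of your own. Each camera call takes 0.05 s, during which the arm holds its last target.

## Working session

There is one attempt and no reset: what is moved stays moved. The work goes in short steps, Python scripts to look and compute and a shell command to move; the robot and the scene stay as the last step left them, time stands still between calls to the robot, and variables do not carry over. Pictures are saved under pics/ and viewed, and the job is handed in when it is done.

```bash
ls; mkdir -p pics; python3 - <<'E'
from rig import bot,imaging,job
import cv2
print(bot.get_state())
for n in ("scene","top"):
    c=imaging.camera(n)
    cv2.imwrite(f"pics/{n}0.png",cv2.cvtColor(c["frame"],cv2.COLOR_RGB2BGR))
    print(n,{k:v for k,v in c.items() if k!="frame"})
E
```

```text
pics
{'clock': 0.0, 'joint_pos': array([ 1.18429451,  0.31174924,  0.01401749,  1.51308893, -0.00436806,
        1.31920467, -0.02719721]), 'joint_velocities': array([-0.00097721, -0.00157121, -0.0001984 ,  0.00201178, -0.00195205,
       -0.00144449, -0.00079973]), 'effort': array([ 1.08117649e-05, -3.79910767e+01,  1.45911695e-01, -2.30589062e+01,
        1.21132768e-02,  1.36618334e-02,  7.37801628e-06]), 'ee_pos': array([ 185.65819419, -516.97196806,  248.89530491]), 'eef_rot': array([-2.56860495,  1.80660883,  0.00322718]), 'contact_force': array([ 0.34563034, -0.64974286, -0.4896658 ]), 'moment': array([-0.01431453,  0.03009709, -0.00647408]), 'grip_width': 85.41262434310758}
scene {'fovy': 43.29634583834593, 'cx': 262.8587266597709, 'cy': 194.63719735570436, 'xyz': array([1416.03364804, -422.45266036, 1183.15135103]), 'orientation': array([-2.12073559, -1.30966153,  0.49410472])}
top {'fovy': 49.507257352570676, 'cx': 250.38213211763153, 'cy': 194.68793487310535, 'xyz': array([ 387.7891694 ,    9.57541303, 1102.66950054]), 'orientation': array([-1.94538713,  2.25443343, -0.25739311])}
```

View pics/scene0.png

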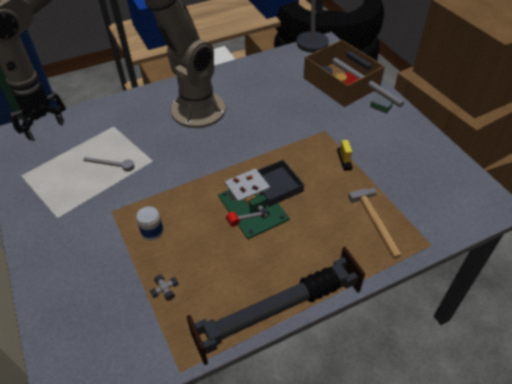

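View pics/top0.png

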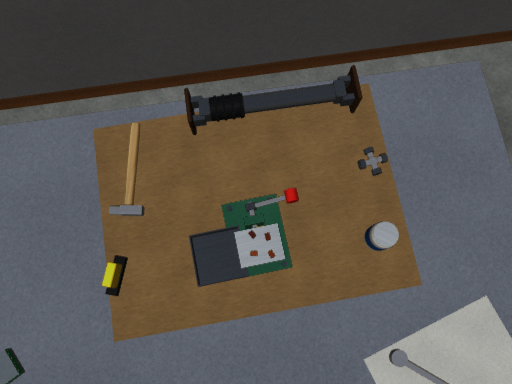

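```bash
cat > h.py <<'E'
import numpy as np,cv2
from scipy.spatial.transform import Rotation as R
from rig import bot,imaging,job
def cam(n):
    c=imaging.camera(n); c["f"]=c["frame"].shape[0]/2/np.tan(np.radians(c["fovy"])/2); c["R"]=R.from_rotvec(c["orientation"]).as_matrix(); return c
def ray(c,p):
    d=c["R"]@np.array([(p[0]-c["cx"])/c["f"],(p[1]-c["cy"])/c["f"],1]); return np.array(c["xyz"]),d/np.linalg.norm(d)
def onz(c,p,z):
    o,d=ray(c,p); return o+d*(z-o[2])/d[2]
def proj(c,P):
    q=c["R"].T@(np.asarray(P,float)-c["xyz"]); return c["f"]*q[:2]/q[2]+[c["cx"],c["cy"]]
def tri(c1,p1,c2,p2):
    o1,d1=ray(c1,p1);o2,d2=ray(c2,p2)
    A=np.stack([d1,-d2],1);s=np.linalg.lstsq(A,o2-o1,rcond=None)[0]
    a=o1+d1*s[0];b=o2+d2*s[1];return (a+b)/2,np.linalg.norm(a-b)
def save(c,name,box=None,s=1):
    f=c["frame"]
    if box: f=f[box[1]:box[3],box[0]:box[2]]
    cv2.imwrite("pics/"+name,cv2.cvtColor(cv2.resize(f,None,fx=s,fy=s,interpolation=cv2.INTER_CUBIC),cv2.COLOR_RGB2BGR))
def blobs(c,name,amin=15):
    hsv=cv2.cvtColor(c["frame"],cv2.COLOR_RGB2HSV)
    h,s,v=cv2.split(hsv)
    m={"yellow":(h>24)&(h<36)&(s>180)&(v>120),"red":((h<5)|(h>175))&(s>200)&(v>120),"green":(h>55)&(h<90)&(s>90)&(v>30),"seat":(s<40)&(v>140)}[name].astype(np.uint8)
    n,l,st,ce=cv2.connectedComponentsWithStats(m)
    return [(st[i,4],ce[i],l==i) for i in range(1,n) if st[i,4]>=amin]
E
python3 - <<'E'
from h import *
s=cam("scene");t=cam("top")
save(t,"t1.png",(180,180,310,300),5);save(s,"s1.png",(200,150,320,250),6);save(t,"t2.png",(90,240,150,310),8);save(s,"s2.png",(320,120,370,185),8)
for n in ("yellow","red","green","seat"):
    for c,k in ((s,"scene"),(t,"top")):
        print(n,k,[(a,ce.round(1), cv2.boxPoints(cv2.minAreaRect(np.argwhere(m)[:,::-1].astype(np.float32))).round(1).tolist()) for a,ce,m in blobs(c,n) if a<3000])
E
```

```text
yellow scene []
yellow top [(np.int32(204), array([108.5, 274.2]), [[101.5, 284.8999938964844], [107.4000015258789, 261.3999938964844], [115.4000015258789, 263.3999938964844], [109.5, 286.8999938964844]])]
red scene [(np.int32(37), array([350. ,  78.3]), [[347.0, 74.0], [354.0, 74.0], [354.0, 82.0], [347.0, 82.0]]), (np.int32(55), array([232. , 216.6]), [[227.1999969482422, 214.39999389648438], [233.1999969482422, 211.39999389648438], [236.8000030517578, 218.60000610351562], [230.8000030517578, 221.60000610351562]])]
red top [(np.int32(131), array([290.5, 194.4]), [[284.20001220703125, 189.0], [294.5, 187.1999969482422], [296.6000061035156, 199.6999969482422], [286.20001220703125, 201.5]])]
green scene [(np.int32(39), array([379.3, 106.7]), [[371.29998779296875, 105.0], [372.1000061035156, 102.80000305175781], [387.20001220703125, 108.5], [386.3999938964844, 110.5999984741211]]), (np.int32(433), array([241.7, 203.6]), [[218.5, 212.3000030517578], [220.3000030517578, 191.3000030517578], [266.29998779296875, 195.3000030517578], [264.5, 216.3000030517578]]), (np.int32(717), array([263.2
[... 551 characters left out ...]
89648438, 43.599998474121094], [234.3000030517578, 59.20000076293945], [214.5, 64.80000305175781]]), (np.int32(498), array([247.2, 183.9]), [[226.1999969482422, 181.10000610351562], [259.20001220703125, 166.89999389648438], [267.6000061035156, 186.3000030517578], [234.5, 200.5]]), (np.int32(220), array([146.9, 214.4]), [[138.0, 208.0], [156.0, 208.0], [156.0, 221.0], [138.0, 221.0]])]
seat top [(np.int32(501), array([385.1, 234.3]), [[373.0, 222.0], [398.0, 222.0], [398.0, 246.0], [373.0, 246.0]]), (np.int32(1409), array([258.8, 245.3]), [[233.6999969482422, 231.89999389648438], [277.20001220703125, 222.89999389648438], [284.5, 258.29998779296875], [241.10000610351562, 267.29998779296875]])]
```

View pics/t1.png

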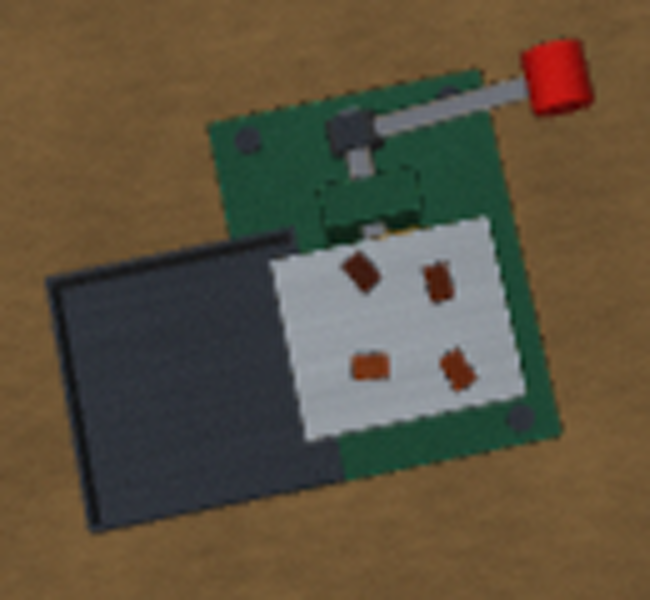

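View pics/s1.png

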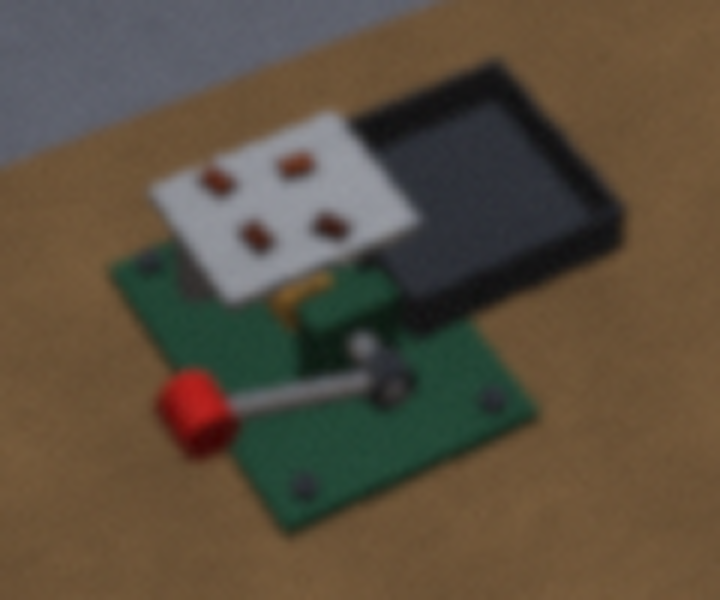

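View pics/t2.png

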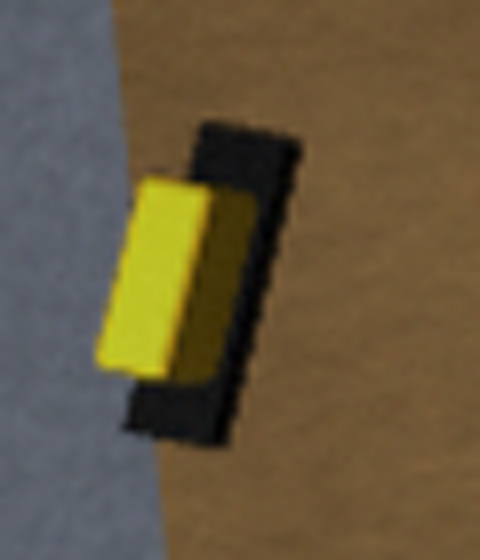

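View pics/s2.png

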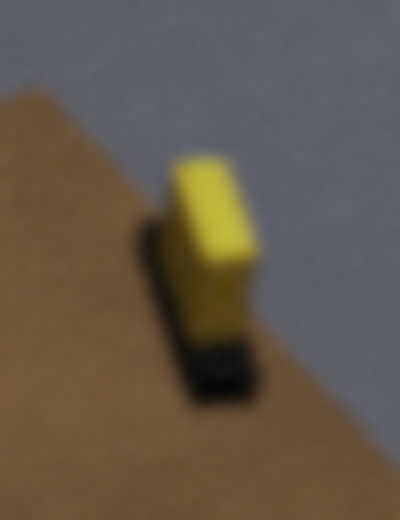

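```bash
cat > m.py <<'E'
from h import *
s=cam("scene");t=cam("top")
def u(ps,off,k): return [((x+.5)/k-.5+off[0],(y+.5)/k-.5+off[1]) for x,y in ps]
seat=np.array([onz(t,p,80.5) for p in u([(271,262),(488,218),(525,393),(307,440)],(180,180),5)])
seatS=np.array([onz(s,p,80.5) for p in u([(420,218),(232,306),(150,188),(338,110)],(200,150),6)])
slab=np.array([onz(t,p,12) for p in u([(207,125),(482,70),(562,433)],(180,180),5)])
slabS=np.array([onz(s,p,12) for p in u([(538,412),(288,530),(110,270)],(200,150),6)])
tray=np.array([onz(t,p,47) for p in u([(47,280),(92,532),(345,480)],(180,180),5)])
import sys
np.set_printoptions(suppress=True,precision=1)
# fit rest pose (Kabsch 2D): model points
M=[(25,55),(25,-55),(-65,-55),(-65,55),(115,75),(115,-75),(-85,-75),(45,170),(-85,170),(-85,40)]
W=np.vstack([seat,slab,tray])[:,:2]
def fit(M,W):
    M=np.array(M,float);mm=M.mean(0);wm=W.mean(0)
    H=(M-mm).T@(W-wm);a=np.arctan2(H[0,1]-H[1,0],H[0,0]+H[1,1])
    Rm=np.array([[np.cos(a),-np.sin(a)],[np.sin(a),np.cos(a)]])
    o=wm-Rm@mm;return o,a,Rm,W-(o+M@Rm.T)
o,a,Rm,res=fit(M,W);print("top",o,a);print(res)
o2,a2,_,res2=fit(M[:7],np.vstack([seatS,slabS])[:,:2]);print("scene",o2,a2);print(res2)
hand=np.array([onz(t,p,70) for p in u([(140,178),(210,187),(165,378),(96,362)],(90,240),8)])[:,:2]
foot=np.array([onz(t,p,18) for p in u([(203,122),(302,143),(124,428)],(90,240),8)])[:,:2]
hs=np.array([onz(s,p,70) for p in u([(172,160),(225,160),(260,252),(208,262)],(320,120),8)])[:,:2]
# scraper x along ~ +world x
print("scr top",*fit([(30,12),(30,-12),(-30,-12),(-30,12),(50,15),(50,-15),(-50,15)],np.vstack([hand,foot]))[::3],fit([(30,12),(30,-12),(-30,-12),(-30,12),(50,15),(50,-15),(-50,15)],np.vstack([hand,foot]))[1])
print(hs)
red=[b for b in blobs(t,"red") if b[0]>100][0][1];redS=[b for b in blobs(s,"red") if b[1][1]>150][0][1]
k,e=tri(t,red,s,redS);print("knob",k,e, "restframe",(k[:2]-o)@Rm)
chips=[onz(t,p,87) for p in u([(361,272),(438,282),(370,366),(458,370)],(180,180),5)]
print("chips rest",[((c[:2]-o)@Rm) for c in chips])
for n,z in (("grease",85),):print(onz(t,(385,234.3),85))
print("spider",onz(t,(373,161),20), "hammer",onz(t,(126,211),20),onz(t,(131,163),20))
E
python3 m.py
```

```text
top [516.3 -24.1] 0.058661508487146886
[[-0.4 -0. ]
 [-0.8  0.2]
 [ 1.4  1.5]
 [ 1.  -0.1]
 [-0.9  0. ]
 [-1.4 -0.6]
 [ 1.7  1. ]
 [-1.1 -1.1]
 [ 0.8 -1.5]
 [-0.1  0.6]]
scene [518.2 -23.9] 0.05945563270434005
[[-2.9  0.4]
 [ 0.8 -0. ]
 [-0.8  0.7]
 [-0.8  1.9]
 [-0.1 -3.4]
 [ 0.5  0.3]
 [ 3.3  0.2]]
scr top [481.4 348.3] [[-1.8  1.1]
 [ 0.3  2.7]
 [ 1.6  0.4]
 [ 1.4 -1.9]
 [-0.5  0.7]
 [-1.9 -2.2]
 [ 1.  -0.8]] -0.3395366942559191
[[449.9 347.8]
 [460.  367.7]
 [513.4 350.1]
 [508.7 327.8]]
knob [ 607.  -121.7   96.6] 3.722591128642545 restframe [  84.8 -102.8]
chips rest [array([ 9.8, 12.7]), array([ -2.7, -23.2]), array([-35.9,  17.8]), array([-46.5, -23.6])]
[ 477.1 -334.    85. ]
spider [ 683.5 -367.5   20. ] hammer [643.8 308.5  20. ] [774.7 284.5  20. ]
```

```bash
cat > c.py <<'E'
# usage: python3 c.py x y z az_deg [more waypoints]; prints rows relative to current pose
from h import *
import sys
st=bot.get_state();p=st["ee_pos"];R0=R.from_rotvec(st["eef_rot"])
x=R0.as_matrix()[:,0]
print("t %.2f p %s az %.1f zdown %s f %s w %.1f"%(st["clock"],p.round(1),np.degrees(np.arctan2(x[1],x[0])),R0.as_matrix()[:,2].round(3),st["contact_force"].round(1),st["grip_width"]))
v=[float(q) for q in sys.argv[1:]]
for i in range(0,len(v),4):
    a=np.radians(v[i+3]);c,s=np.cos(a),np.sin(a)
    T=R.from_matrix(np.array([[c,s,0],[s,-c,0],[0,0,-1]]))
    print(((R0.inv().apply(np.array(v[i:i+3])-p))/150).round(3).tolist(),((R0.inv()*T).as_rotvec()/np.radians(120)).round(3).tolist())
E
python3 c.py 240 -440 250 -50  290 -390 250 -30 
```

```text
t 0.30 p [ 185.9 -517.4  249.6] az -70.2 zdown [-0.     0.001 -1.   ] f [ 0.6  0.2 -0.3] w 85.6
[-0.364, -0.514, -0.002] [-0.0, 0.0, -0.169]
[-0.565, -0.941, -0.002] [-0.0, 0.0, -0.335]
```

```bash
python3 -m jog '[{"translation":[-0.11,-0.19,0],"delta_rot":[0,0,-0.085],"claw":1},{"translation":[-0.22,-0.38,0],"delta_rot":[0,0,-0.17],"claw":1},{"translation":[-0.33,-0.57,0],"delta_rot":[0,0,-0.25],"claw":1},{"translation":[-0.44,-0.76,0],"delta_rot":[0,0,-0.335],"claw":1},{"translation":[-0.56,-0.94,0],"delta_rot":[0,0,-0.42],"claw":1}]' 40; python3 c.py 400 -260 240 15 430 -250 240 20
```

```text
clock: 0.92
ee_pos: [291.0, -390.0, 250.0]
eef_rot: [3.096, -0.532, 0.0]
contact_force: [0.5, -0.4, -0.2]
grip_width: 85.8
t 0.93 p [ 291. -390.  250.] az -19.5 zdown [ 0. -0. -1.] f [ 0.5 -0.4 -0.2] w 85.8
[0.396, -1.06, 0.067] [0.0, -0.0, -0.287]
[0.562, -1.189, 0.067] [0.0, -0.0, -0.329]
```

```bash
python3 -m jog '[{"translation":[0.08,-0.2,0],"delta_rot":[0,0,-0.085],"claw":1},{"translation":[0.16,-0.4,0],"delta_rot":[0,0,-0.17],"claw":1},{"translation":[0.24,-0.6,0],"delta_rot":[0,0,-0.25],"claw":1},{"translation":[0.32,-0.8,0],"delta_rot":[0,0,-0.335],"claw":1},{"translation":[0.4,-1,0],"delta_rot":[0,0,-0.42],"claw":1}]'; python3 c.py 490 -140 240 70.5 480 -100 240 70.5
```

```text
clock: 1.55
ee_pos: [398.1, -269.4, 250.1]
eef_rot: [3.028, 0.836, 0.0]
contact_force: [0.7, 0.4, -0.7]
grip_width: 85.6
t 1.55 p [ 398.1 -269.4  250.1] az 30.9 zdown [ 0. -0. -1.] f [ 0.7  0.4 -0.7] w 85.6
[0.969, -0.426, 0.067] [0.0, 0.0, -0.33]
[1.048, -0.689, 0.067] [0.0, 0.0, -0.33]
```

```bash
python3 -m jog '[{"translation":[0.2,-0.14,0],"delta_rot":[0,0,-0.07],"claw":1},{"translation":[0.4,-0.28,0],"delta_rot":[0,0,-0.13],"claw":1},{"translation":[0.6,-0.42,0],"delta_rot":[0,0,-0.2],"claw":1},{"translation":[0.8,-0.56,0],"delta_rot":[0,0,-0.27],"claw":1},{"translation":[1,-0.7,0],"delta_rot":[0,0,-0.33],"claw":1}]'; python3 c.py 481 40 200 70.5 481 348 120 70.5
```

```text
clock: 2.17
ee_pos: [473.7, -102.6, 250.1]
eef_rot: [2.567, 1.81, -0.0]
contact_force: [-0.1, -1.0, 0.0]
grip_width: 85.7
t 2.17 p [ 473.7 -102.6  250.1] az 70.4 zdown [ 0. -0. -1.] f [-0.1 -1.   0. ] w 85.7
[0.912, -0.273, 0.333] [0.0, 0.0, -0.001]
[2.846, -0.963, 0.866] [0.0, 0.0, -0.001]
```

```bash
python3 -m jog '[{"translation":[0.25,-0.07,0],"delta_rot":[0,0,0],"claw":1},{"translation":[0.5,-0.15,0],"delta_rot":[0,0,0],"claw":1},{"translation":[0.7,-0.22,0],"delta_rot":[0,0,0],"claw":1},{"translation":[0.9,-0.3,0],"delta_rot":[0,0,0],"claw":1},{"translation":[1,-0.34,0],"delta_rot":[0,0,0],"claw":1}]';python3 -m jog '[{"translation":[0.2,-0.07,0],"delta_rot":[0,0,0],"claw":1},{"translation":[0.4,-0.14,0],"delta_rot":[0,0,0],"claw":1},{"translation":[0.6,-0.2,0],"delta_rot":[0,0,0],"claw":1},{"translation":[0.8,-0.27,0.1],"delta_rot":[0,0,0],"claw":1},{"translation":[1,-0.34,0.3],"delta_rot":[0,0,0],"claw":1}]'; python3 c.py 481 348 120 70.5 481 348 45 70.5
```

```text
clock: 2.8
ee_pos: [476.0, 56.9, 250.2]
eef_rot: [-2.568, -1.809, -0.001]
contact_force: [0.1, 0.0, -0.2]
grip_width: 85.6
clock: 3.42
ee_pos: [481.0, 213.7, 205.5]
eef_rot: [2.572, 1.801, 0.005]
contact_force: [0.7, -0.6, -0.1]
grip_width: 85.3
t 3.42 p [481.  213.7 205.5] az 70.0 zdown [ 0.004  0.    -1.   ] f [ 0.7 -0.6 -0.1] w 85.3
[0.841, -0.308, 0.57] [0.002, -0.001, -0.004]
[0.84, -0.31, 1.07] [0.002, -0.001, -0.004]
```

```bash
python3 -m jog '[{"translation":[0.2,-0.08,0.1],"delta_rot":[0,0,0],"claw":1},{"translation":[0.45,-0.16,0.2],"delta_rot":[0,0,0],"claw":1},{"translation":[0.7,-0.25,0.35],"delta_rot":[0,0,0],"claw":1},{"translation":[0.84,-0.31,0.5],"delta_rot":[0,0,0],"claw":1},{"translation":[0.84,-0.31,0.57],"delta_rot":[0,0,0],"claw":1}]'; python3 c.py 482 348 45 70.5; python3 - <<'E'
from h import *
t=cam("top");s=cam("scene");save(t,"t3.png",(80,220,180,320),6);save(s,"s3.png",(300,80,400,200),5)
E
```

```text
clock: 4.05
ee_pos: [477.1, 348.6, 117.8]
eef_rot: [-2.568, -1.809, 0.004]
contact_force: [-0.4, 0.8, 0.3]
grip_width: 85.3
t 4.05 p [477.1 348.6 117.8] az 70.3 zdown [-0.002 -0.001 -1.   ] f [-0.4  0.8  0.3] w 85.3
[0.008, 0.033, 0.485] [-0.001, 0.001, -0.002]
```

View pics/t3.png

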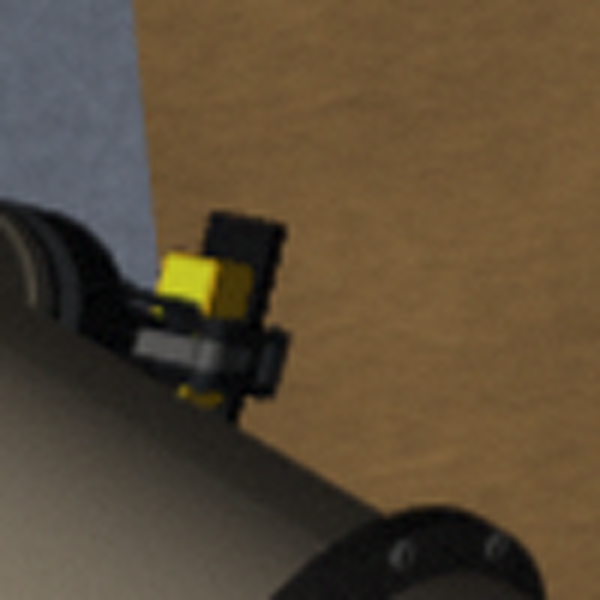

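View pics/s3.png

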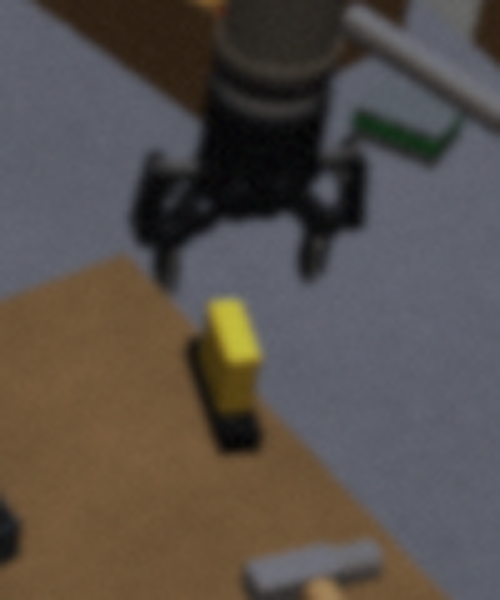

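The open fingers straddle the yellow handle (scene px ~(345,145), fingers at ~(333,133) and ~(362,132)). I'll descend and close.

```bash
python3 -m jog '[{"translation":[0,0.03,0.15],"delta_rot":[0,0,0],"claw":1},{"translation":[0.008,0.033,0.3],"delta_rot":[0,0,0],"claw":1},{"translation":[0.008,0.033,0.42],"delta_rot":[0,0,0],"claw":1},{"translation":[0.008,0.033,0.485],"delta_rot":[0,0,0],"claw":1},{"translation":[0.008,0.033,0.485],"delta_rot":[0,0,0],"claw":1}]' 60; python3 c.py 482 348 45 70.5
```

```text
clock: 4.78
ee_pos: [483.3, 346.4, 46.4]
eef_rot: [2.571, 1.805, -0.001]
contact_force: [0.2, 0.1, 0.6]
grip_width: 85.6
t 4.78 p [483.3 346.4  46.4] az 70.1 zdown [-0.001 -0.001 -1.   ] f [0.2 0.1 0.6] w 85.6
[0.007, -0.012, 0.009] [-0.0, 0.0, -0.003]
```

```bash
python3 -m jog '[{"translation":[0.01,-0.01,0.01],"delta_rot":[0,0,0],"claw":0},{"translation":[0.01,-0.01,0.01],"delta_rot":[0,0,0],"claw":-1},{"translation":[0.01,-0.01,0.01],"delta_rot":[0,0,0],"claw":-1},{"translation":[0.01,-0.01,0.01],"delta_rot":[0,0,0],"claw":-1},{"translation":[0.01,-0.01,0.01],"delta_rot":[0,0,0],"claw":-1}]' 60; python3 c.py 482 348 145 70.5
```

```text
clock: 5.4
ee_pos: [482.7, 349.3, 45.7]
eef_rot: [-2.571, -1.805, -0.002]
contact_force: [0.2, 0.2, 1.9]
grip_width: 23.3
t 5.40 p [482.7 349.3  45.7] az 70.2 zdown [ 0.001  0.001 -1.   ] f [0.2 0.2 1.9] w 23.3
[-0.009, -0.001, -0.662] [0.0, -0.0, -0.003]
```

```bash
python3 -m jog '[{"translation":[0,0,-0.25],"delta_rot":[0,0,0],"claw":-1},{"translation":[0,0,-0.5],"delta_rot":[0,0,0],"claw":-1},{"translation":[0,0,-0.75],"delta_rot":[0,0,0],"claw":-1},{"translation":[-0.2,0.07,-1],"delta_rot":[0,0,-0.03],"claw":-1},{"translation":[-0.4,0.14,-1],"delta_rot":[0,0,-0.06],"claw":-1}]'; python3 c.py 500.4 150 190 93.4 500.4 -82 190 93.4
```

```text
clock: 6.02
ee_pos: [482.9, 286.7, 198.4]
eef_rot: [2.449, 1.967, 0.01]
contact_force: [0.9, -0.7, -2.1]
grip_width: 23.6
t 6.03 p [482.9 286.7 198.4] az 77.6 zdown [ 0.005  0.003 -1.   ] f [ 0.9 -0.7 -2.1] w 23.6
[-0.865, 0.31, 0.053] [0.002, -0.002, -0.132]
[-2.375, 0.643, 0.048] [0.002, -0.002, -0.132]
```

```bash
python3 -m jog '[{"translation":[-0.17,0.06,0],"delta_rot":[0,0,-0.03],"claw":-1},{"translation":[-0.35,0.12,0],"delta_rot":[0,0,-0.06],"claw":-1},{"translation":[-0.55,0.2,0],"delta_rot":[0,0,-0.1],"claw":-1},{"translation":[-0.75,0.27,0],"delta_rot":[0,0,-0.13],"claw":-1},{"translation":[-0.93,0.32,0.02],"delta_rot":[0,0,-0.13],"claw":-1}]'; python3 c.py 500.4 0 190 93.4 500.4 -82 190 93.4
```

```text
clock: 6.65
ee_pos: [498.0, 137.1, 191.7]
eef_rot: [-2.164, -2.277, 0.001]
contact_force: [0.1, -0.3, -1.0]
grip_width: 23.5
t 6.65 p [498.  137.1 191.7] az 92.9 zdown [-0.001 -0.001 -1.   ] f [ 0.1 -0.3 -1. ] w 23.5
[-0.914, -0.031, 0.012] [-0.0, 0.0, -0.004]
[-1.46, -0.059, 0.013] [-0.0, 0.0, -0.004]
```

```bash
python3 -m jog '[{"translation":[-0.2,-0.01,0],"delta_rot":[0,0,-0.004],"claw":-1},{"translation":[-0.4,-0.015,0],"delta_rot":[0,0,-0.004],"claw":-1},{"translation":[-0.6,-0.02,0],"delta_rot":[0,0,-0.004],"claw":-1},{"translation":[-0.8,-0.03,0],"delta_rot":[0,0,-0.004],"claw":-1},{"translation":[-1,-0.035,0.01],"delta_rot":[0,0,-0.004],"claw":-1}]';  python3 c.py 500.4 -82 190 93.4
```

```text
clock: 7.28
ee_pos: [500.1, -12.4, 190.3]
eef_rot: [-2.154, -2.287, 0.001]
contact_force: [0.1, 0.1, -1.6]
grip_width: 23.4
t 7.28 p [500.1 -12.4 190.3] az 93.4 zdown [-0.001 -0.    -1.   ] f [ 0.1  0.1 -1.6] w 23.4
[-0.463, -0.026, 0.002] [-0.0, 0.0, 0.0]
```

```bash
python3 -m jog '[{"translation":[-0.2,-0.01,0],"delta_rot":[0,0,0],"claw":-1},{"translation":[-0.4,-0.02,0],"delta_rot":[0,0,0],"claw":-1},{"translation":[-0.46,-0.026,0.1],"delta_rot":[0,0,0],"claw":-1},{"translation":[-0.46,-0.026,0.25],"delta_rot":[0,0,0],"claw":-1},{"translation":[-0.46,-0.026,0.27],"delta_rot":[0,0,0],"claw":-1}]';  python3 c.py 500.4 -82 129 93.4;  python3 - <<'E'
from h import *
t=cam("top");s=cam("scene");save(t,"t4.png",(180,170,310,290),5);save(s,"s4.png",(180,110,320,250),5)
E
```

```text
clock: 7.9
ee_pos: [498.6, -79.1, 147.7]
eef_rot: [-2.148, -2.285, 0.004]
contact_force: [-1.0, 0.7, -0.5]
grip_width: 23.8
t 7.90 p [498.6 -79.1 147.7] az 93.5 zdown [-0.005  0.002 -1.   ] f [-1.   0.7 -0.5] w 23.8
[-0.02, 0.011, 0.125] [-0.003, -0.001, 0.001]
```

View pics/t4.png

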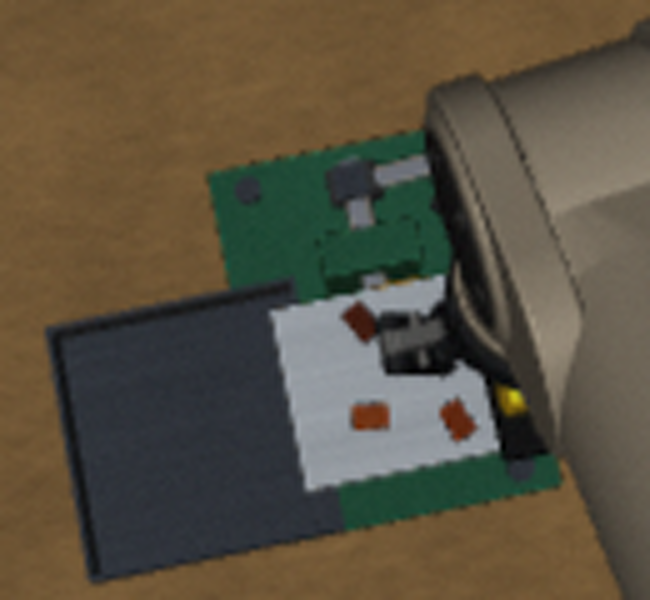

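View pics/s4.png

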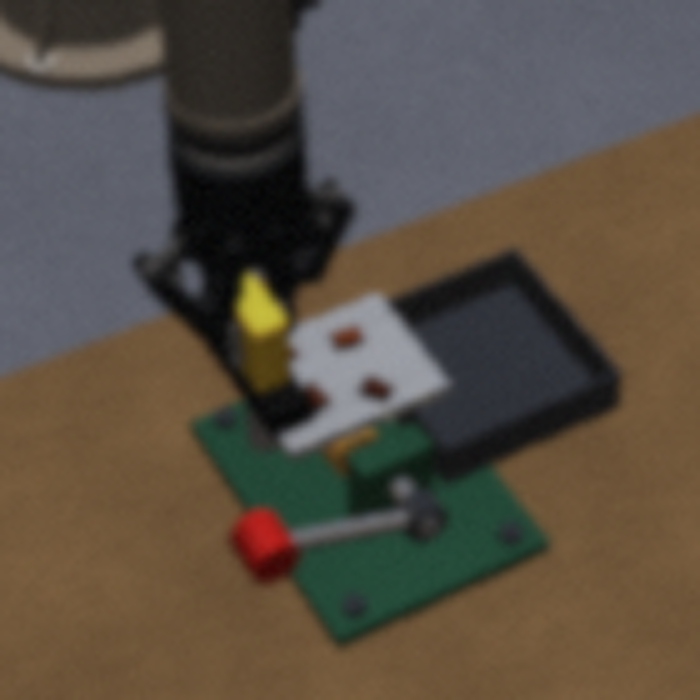

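```bash
python3 c.py 500.6 -85 129 93.4;python3 -m jog '[{"translation":[-0.04,0.01,0],"delta_rot":[0,0,0],"claw":-1},{"translation":[-0.04,0.01,0.04],"delta_rot":[0,0,0],"claw":-1},{"translation":[-0.04,0.01,0.08],"delta_rot":[0,0,0],"claw":-1},{"translation":[-0.04,0.01,0.12],"delta_rot":[0,0,0],"claw":-1},{"translation":[-0.04,0.01,0.12],"delta_rot":[0,0,0],"claw":-1}]';  for i in 1 2 3; do python3 -c "
from h import *
cam('top')"; python3 c.py 493.6 32.7 129 93.4; done
```

```text
t 8.00 p [500.3 -79.1 149.5] az 93.6 zdown [-0.002  0.001 -1.   ] f [ 0.6  0.3 -2.1] w 23.5
[-0.04, 0.0, 0.137] [-0.001, -0.001, 0.001]
clock: 8.62
ee_pos: [502.1, -86.2, 131.5]
eef_rot: [-2.153, -2.286, 0.001]
contact_force: [1.0, 0.5, -1.8]
grip_width: 23.5
t 8.68 p [502.5 -86.2 131.9] az 93.5 zdown [-0.001  0.    -1.   ] f [-0.3  0.2 -1.2] w 23.4
[0.795, -0.011, 0.02] [-0.0, -0.0, 0.0]
t 8.72 p [502.7 -86.2 132.2] az 93.5 zdown [-0.  0. -1.] f [ 0.3 -0.7 -1.2] w 23.5
[0.795, -0.013, 0.021] [-0.0, -0.0, 0.0]
t 8.78 p [502.9 -86.2 132.3] az 93.4 zdown [ 0.  0. -1.] f [ 0.3 -0.7 -1.9] w 23.3
[0.795, -0.014, 0.022] [0.0, -0.0, 0.0]
```

```bash
python3 -m jog '[{"translation":[0,-0.01,0.02],"delta_rot":[0,0,0],"claw":-1},{"translation":[0,-0.01,0.022],"delta_rot":[0,0,0],"claw":-1},{"translation":[0,-0.01,0.022],"delta_rot":[0,0,0],"claw":-1},{"translation":[0,-0.01,0.022],"delta_rot":[0,0,0],"claw":-1},{"translation":[0,-0.01,0.022],"delta_rot":[0,0,0],"claw":-1}]';  python3 - <<'E'
from h import *
s=cam("scene");save(s,"s5.png",(210,140,310,230),7)
E
python3 c.py 493.6 32.7 129 93.4
```

```text
clock: 9.4
ee_pos: [501.3, -86.4, 129.0]
eef_rot: [2.154, 2.287, 0.0]
contact_force: [-0.3, -0.3, -0.8]
grip_width: 23.3
t 9.45 p [501.3 -86.4 129. ] az 93.4 zdown [ 0. -0. -1.] f [ 0.5  0.2 -0.5] w 23.3
[0.795, -0.004, -0.0] [0.0, 0.0, 0.0]
```

View pics/s5.png

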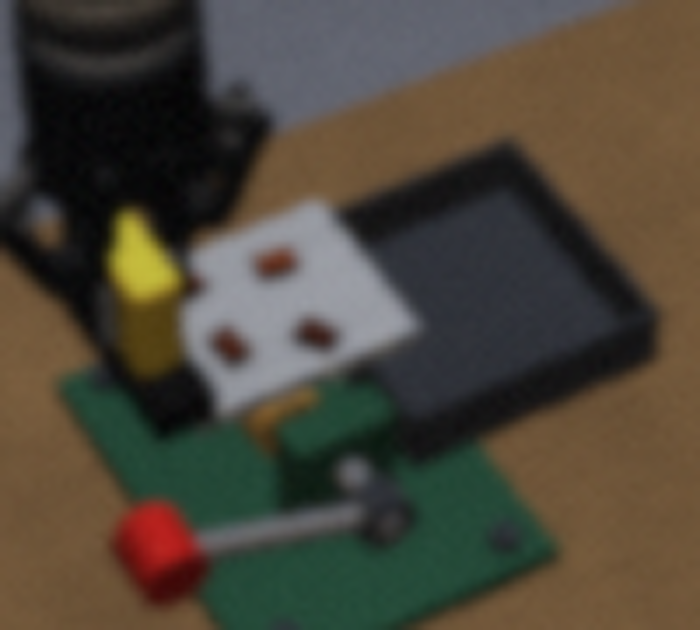

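```bash
python3 -m jog '[{"translation":[0.06,0,0],"delta_rot":[0,0,0],"claw":-1},{"translation":[0.13,0,0],"delta_rot":[0,0,0],"claw":-1},{"translation":[0.2,0,0],"delta_rot":[0,0,0],"claw":-1},{"translation":[0.27,0,0],"delta_rot":[0,0,0],"claw":-1},{"translation":[0.33,0,0],"delta_rot":[0,0,0],"claw":-1}]';  python3 - <<'E'
from h import *
s=cam("scene");save(s,"s6.png",(210,140,310,230),7)
E
python3 c.py 493.6 32.7 129 93.4
```

```text
clock: 10.07
ee_pos: [498.2, -36.0, 129.0]
eef_rot: [2.153, 2.288, -0.0]
contact_force: [-0.0, -0.0, -1.2]
grip_width: 23.3
t 10.12 p [498.1 -34.3 129.1] az 93.6 zdown [ 0.     0.001 -1.   ] f [-0.5  0.6 -1.7] w 23.3
[0.448, -0.002, 0.001] [0.0, -0.001, 0.002]
```

View pics/s6.png

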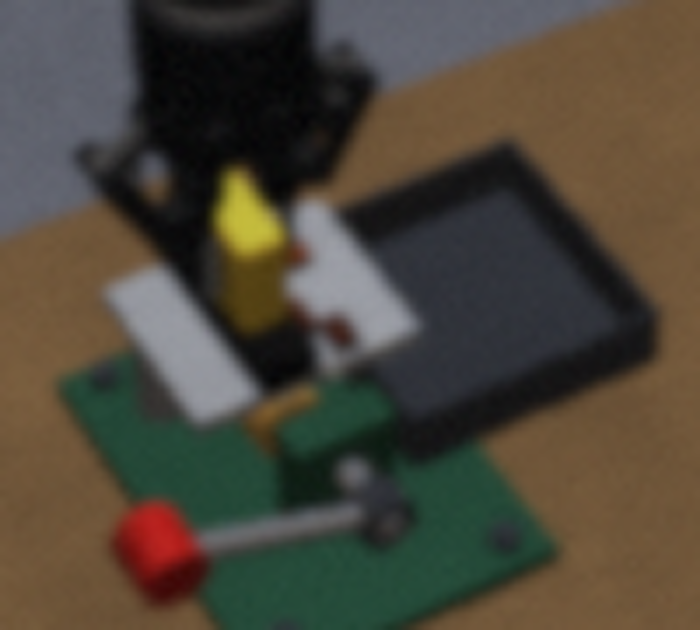

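Plate behind the foot is clean; chips are gathered ahead of it (px ~(252,176), (258,187)). I'll keep pushing.

```bash
python3 -m jog '[{"translation":[0.05,0,0],"delta_rot":[0,0,0],"claw":-1},{"translation":[0.11,0,0],"delta_rot":[0,0,0],"claw":-1},{"translation":[0.17,0,0],"delta_rot":[0,0,0],"claw":-1},{"translation":[0.23,0,0],"delta_rot":[0,0,0],"claw":-1},{"translation":[0.28,0,0],"delta_rot":[0,0,0],"claw":-1}]';  python3 - <<'E'
from h import *
s=cam("scene");save(s,"s7.png",(210,140,310,230),7)
E
python3 c.py 493.6 32.7 129 93.4
```

```text
clock: 10.75
ee_pos: [495.7, 5.8, 128.9]
eef_rot: [-2.153, -2.288, -0.0]
contact_force: [0.1, 0.7, -0.7]
grip_width: 23.1
t 10.80 p [495.6   7.2 129.1] az 93.6 zdown [ 0.     0.001 -1.   ] f [ 0.2  1.1 -1.7] w 23.5
[0.171, -0.003, 0.001] [0.0, -0.001, 0.001]
```

View pics/s7.png

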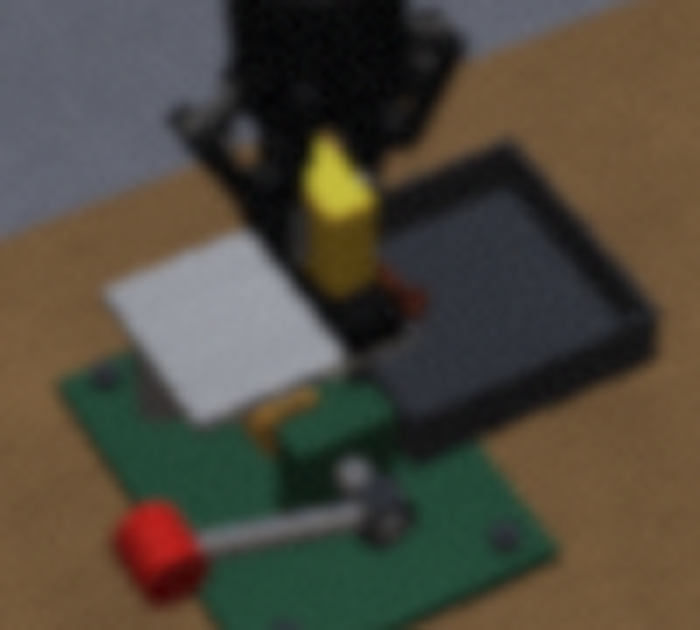

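Chips are at the plate's edge (px ~(268,182)). I'll finish the push another ~35 mm, then inspect.

```bash
python3 -m jog '[{"translation":[0.05,0,0],"delta_rot":[0,0,0],"claw":-1},{"translation":[0.1,0,0],"delta_rot":[0,0,0],"claw":-1},{"translation":[0.16,0,0],"delta_rot":[0,0,0],"claw":-1},{"translation":[0.22,0,0],"delta_rot":[0,0,0],"claw":-1},{"translation":[0.26,0,0],"delta_rot":[0,0,0],"claw":-1}]';  python3 - <<'E'
from h import *
s=cam("scene");save(s,"s8.png",(210,140,310,230),7);s=cam("top");save(s,"t8.png",(180,170,310,290),5)
E
python3 c.py 493.6 32.7 129 93.4
```

```text
clock: 11.42
ee_pos: [493.3, 44.9, 129.0]
eef_rot: [-2.153, -2.288, -0.0]
contact_force: [-0.9, 0.1, -1.3]
grip_width: 23.1
t 11.53 p [493.3  45.1 129. ] az 93.5 zdown [ 0.     0.001 -1.   ] f [-0.  -0.7 -0.6] w 23.2
[-0.083, -0.003, 0.0] [0.0, -0.0, 0.001]
```

View pics/s8.png

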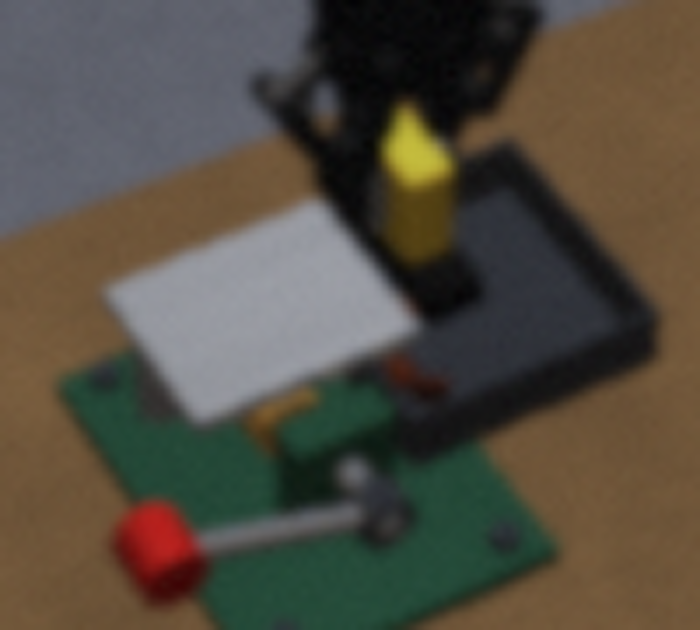

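View pics/t8.png

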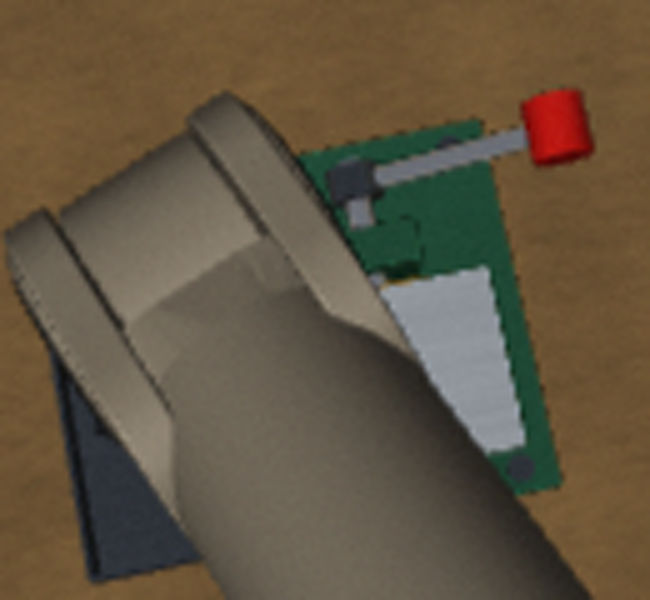

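```bash
python3 -m jog '[{"translation":[0,0,-0.1],"delta_rot":[0,0,0],"claw":-1},{"translation":[0,0,-0.25],"delta_rot":[0,0,0],"claw":-1},{"translation":[0.1,0,-0.35],"delta_rot":[0,0,0],"claw":-1},{"translation":[0.35,0,-0.35],"delta_rot":[0,0,0],"claw":-1},{"translation":[0.6,0,-0.35],"delta_rot":[0,0,0],"claw":-1}]'; python3 -m jog '[{"translation":[0.25,0,0],"delta_rot":[0,0,0],"claw":-1},{"translation":[0.5,0,0],"delta_rot":[0,0,0],"claw":-1},{"translation":[0.75,0,0],"delta_rot":[0,0,0],"claw":-1},{"translation":[0.9,0,0],"delta_rot":[0,0,0],"claw":-1},{"translation":[1,0,0],"delta_rot":[0,0,0],"claw":-1}]'; python3 c.py 480 335 120 93.4 480 335 46 93.4;  python3 - <<'E'
from h import *
s=cam("scene");save(s,"s9.png",(210,140,310,230),7);s=cam("top");save(s,"t9.png",(180,170,310,290),5)
E

```

```text
clock: 12.15
ee_pos: [488.1, 135.5, 182.5]
eef_rot: [2.155, 2.286, 0.002]
contact_force: [0.4, -0.4, -1.7]
grip_width: 23.6
clock: 12.78
ee_pos: [478.1, 285.8, 182.1]
eef_rot: [-2.151, -2.289, -0.001]
contact_force: [0.3, 0.2, -1.2]
grip_width: 23.3
t 12.78 p [478.1 285.8 182.1] az 93.6 zdown [ 0.     0.001 -1.   ] f [ 0.3  0.2 -1.2] w 23.3
[0.326, 0.033, 0.414] [0.0, -0.001, 0.001]
[0.326, 0.033, 0.907] [0.0, -0.001, 0.001]
```

View pics/s9.png

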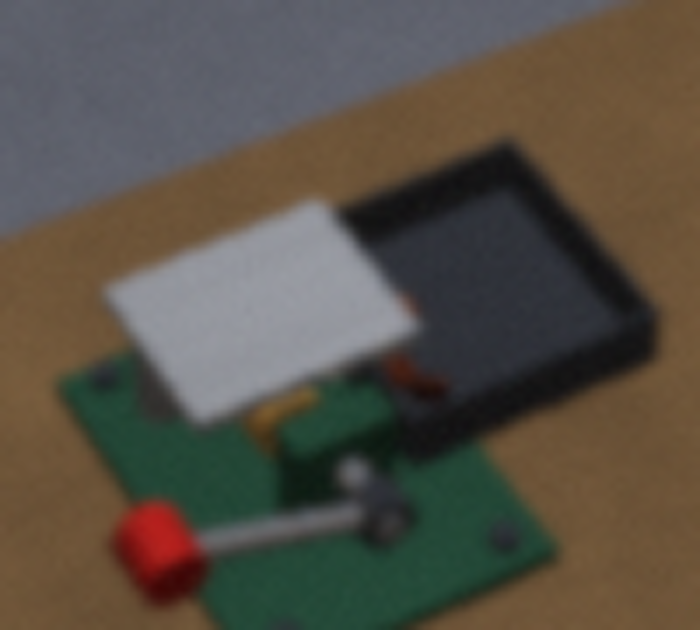

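View pics/t9.png

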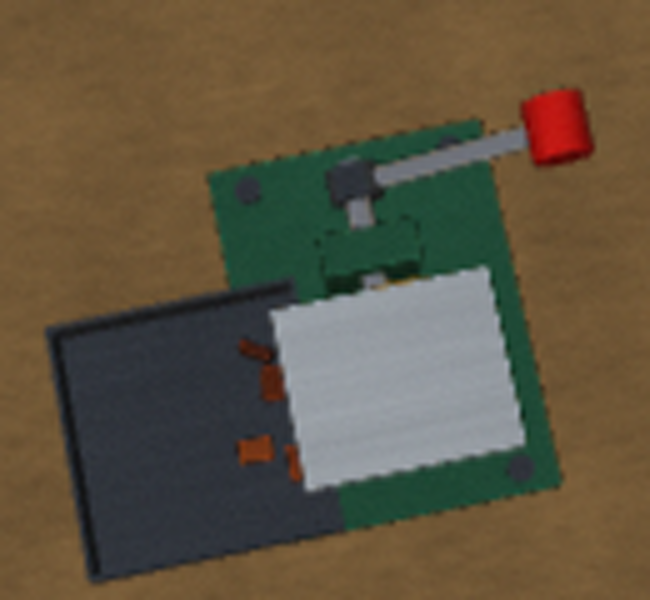

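All four chips are in the tray (top px ~(231,240), (234.5,246.5), (231,260), (238.5,262.5)) and the plate is bare. Next I'll set the scraper down.

```bash
python3 -m jog '[{"translation":[0.15,0.01,0.1],"delta_rot":[0,0,0],"claw":-1},{"translation":[0.33,0.03,0.3],"delta_rot":[0,0,0],"claw":-1},{"translation":[0.33,0.03,0.5],"delta_rot":[0,0,0],"claw":-1},{"translation":[0.33,0.03,0.7],"delta_rot":[0,0,0],"claw":-1},{"translation":[0.33,0.03,0.83],"delta_rot":[0,0,0],"claw":-1}]'; python3 c.py 480 335 46 93.4 ; sleep 0; python3 -m jog '[{"translation":[0,0,0.02],"delta_rot":[0,0,0],"claw":-1},{"translation":[0,0,0.04],"delta_rot":[0,0,0],"claw":-1},{"translation":[0,0,0.06],"delta_rot":[0,0,0],"claw":-1},{"translation":[0,0,0.07],"delta_rot":[0,0,0],"claw":-1},{"translation":[0,0,0.07],"delta_rot":[0,0,0],"claw":-1}]'; python3 c.py 480 335 46 93.4 
```

```text
clock: 13.5
ee_pos: [480.8, 331.0, 55.3]
eef_rot: [2.156, 2.284, -0.004]
contact_force: [-0.2, 0.5, -2.5]
grip_width: 23.3
t 13.50 p [480.8 331.   55.3] az 93.3 zdown [-0.001 -0.003 -1.   ] f [-0.2  0.5 -2.5] w 23.3
[0.027, -0.004, 0.062] [-0.001, 0.001, -0.001]
clock: 14.12
ee_pos: [480.6, 333.2, 46.7]
eef_rot: [2.154, 2.287, 0.001]
contact_force: [0.2, -0.4, -1.2]
grip_width: 23.7
t 14.12 p [480.6 333.2  46.7] az 93.4 zdown [ 0.  0. -1.] f [ 0.2 -0.4 -1.2] w 23.7
[0.012, -0.003, 0.005] [0.0, -0.0, 0.0]
```

Lower the last millimetre, then open and rise.

```bash
python3 -m jog '[{"translation":[0,0,0.008],"delta_rot":[0,0,0],"claw":-1},{"translation":[0,0,0.008],"delta_rot":[0,0,0],"claw":-0.5},{"translation":[0,0,0.008],"delta_rot":[0,0,0],"claw":0.3},{"translation":[0,0,0.008],"delta_rot":[0,0,0],"claw":1},{"translation":[0,0,0.008],"delta_rot":[0,0,0],"claw":1}]'; python3 -m jog '[{"translation":[0,0,0],"delta_rot":[0,0,0],"claw":1},{"translation":[0,0,-0.2],"delta_rot":[0,0,0],"claw":1},{"translation":[0,0,-0.45],"delta_rot":[0,0,0],"claw":1},{"translation":[0,0,-0.7],"delta_rot":[0,0,0],"claw":1},{"translation":[0,0,-1],"delta_rot":[0,0,0],"claw":1}]';  python3 - <<'E'
from h import *
s=cam("scene");save(s,"s10.png",(280,80,420,200),5)
o=np.array([517,-24.]);a=.059
c,q=np.cos(a),np.sin(a)
for y in(-103,): print("knob",o+[85*c-y*q,85*q+y*c])
print("pivot",o+[85*c,85*q],"up",)
E
python3 c.py 480 200 190 3.4
```

```text
clock: 14.75
ee_pos: [480.5, 333.2, 45.2]
eef_rot: [-2.154, -2.287, -0.0]
contact_force: [0.4, 0.4, -0.1]
grip_width: 76.6
clock: 15.38
ee_pos: [480.1, 332.7, 195.9]
eef_rot: [-2.153, -2.287, 0.002]
contact_force: [0.6, -0.0, -0.5]
grip_width: 85.6
knob [ 607.92557535 -121.80868953]
pivot [601.85210041 -18.98790903] up
t 15.43 p [482.7 335.9 203.1] az 93.4 zdown [ 0.009  0.007 -1.   ] f [1.8 2.6 2.9] w 85.7
[-0.904, -0.073, 0.081] [0.001, -0.006, 0.75]
```

View pics/s10.png

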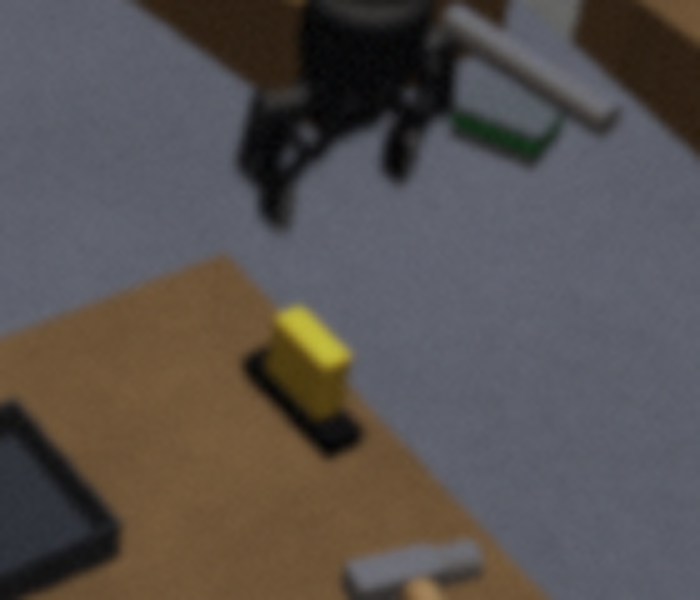

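```bash
python3 c.py 520 195 200 43 560 50 200 3.4 608 -122 200 3.4
```

```text
t 15.43 p [482.7 335.9 203.1] az 93.4 zdown [ 0.009  0.007 -1.   ] f [1.8 2.6 2.9] w 85.7
[-0.952, 0.192, 0.017] [0.003, -0.005, 0.42]
[-1.933, 0.4, 0.013] [0.001, -0.006, 0.75]
[-3.097, 0.651, 0.008] [0.001, -0.006, 0.75]
```

```bash
python3 -m jog '[{"translation":[-0.19,0.04,0],"delta_rot":[0,0,0.08],"claw":1},{"translation":[-0.38,0.08,0],"delta_rot":[0,0,0.16],"claw":1},{"translation":[-0.58,0.12,0.01],"delta_rot":[0,0,0.25],"claw":1},{"translation":[-0.77,0.16,0.01],"delta_rot":[0,0,0.33],"claw":1},{"translation":[-0.96,0.2,0.01],"delta_rot":[0,0,0.42],"claw":1}]'; python3 c.py 560 50 200 3.4
```

```text
clock: 16.05
ee_pos: [519.2, 190.3, 193.6]
eef_rot: [2.925, 1.145, 0.0]
contact_force: [0.8, -0.6, 0.6]
grip_width: 85.2
t 16.05 p [519.2 190.3 193.6] az 42.8 zdown [ 0. -0. -1.] f [ 0.8 -0.6  0.6] w 85.2
[-0.435, 0.871, -0.042] [0.0, -0.0, 0.328]
```

```bash
python3 -m jog '[{"translation":[-0.09,0.17,0],"delta_rot":[0,0,0.07],"claw":1},{"translation":[-0.18,0.35,-0.02],"delta_rot":[0,0,0.14],"claw":1},{"translation":[-0.27,0.53,-0.03],"delta_rot":[0,0,0.2],"claw":1},{"translation":[-0.36,0.7,-0.04],"delta_rot":[0,0,0.27],"claw":1},{"translation":[-0.45,0.87,-0.04],"delta_rot":[0,0,0.328],"claw":1}]'; python3 c.py 608 -122 170 3.4
```

```text
clock: 16.68
ee_pos: [559.2, 49.1, 199.8]
eef_rot: [-3.14, -0.096, -0.001]
contact_force: [0.1, -0.4, 0.1]
grip_width: 85.4
t 16.68 p [559.2  49.1 199.8] az 3.5 zdown [ 0.  0. -1.] f [ 0.1 -0.4  0.1] w 85.4
[0.255, 1.158, 0.198] [-0.0, -0.0, 0.001]
```

```bash
python3 -m jog '[{"translation":[0.06,0.2,0],"delta_rot":[0,0,0],"claw":1},{"translation":[0.12,0.4,0],"delta_rot":[0,0,0],"claw":1},{"translation":[0.18,0.6,0],"delta_rot":[0,0,0],"claw":1},{"translation":[0.24,0.8,0],"delta_rot":[0,0,0],"claw":1},{"translation":[0.255,1,0],"delta_rot":[0,0,0],"claw":1}]';python3 -m jog '[{"translation":[0,0.1,0],"delta_rot":[0,0,0],"claw":1},{"translation":[0,0.158,0.05],"delta_rot":[0,0,0],"claw":1},{"translation":[0,0.158,0.15],"delta_rot":[0,0,0],"claw":1},{"translation":[0,0.158,0.2],"delta_rot":[0,0,0],"claw":1},{"translation":[0,0.158,0.2],"delta_rot":[0,0,0],"claw":1}]'; python3 c.py 608 -122 93 3.4; python3 - <<'E'
from h import *
s=cam("scene");save(s,"s11.png",(190,150,290,250),6);s=cam("top");save(s,"t11.png",(240,140,340,240),6)
E
```

```text
clock: 17.3
ee_pos: [607.4, -98.1, 199.4]
eef_rot: [-3.14, -0.103, -0.0]
contact_force: [0.7, 0.3, 0.8]
grip_width: 85.4
clock: 17.92
ee_pos: [607.7, -119.6, 168.4]
eef_rot: [-3.139, -0.106, 0.004]
contact_force: [-0.0, -0.4, -0.3]
grip_width: 85.2
t 17.93 p [ 607.7 -119.6  168.4] az 3.9 zdown [-0.003  0.001 -1.   ] f [-0.  -0.4 -0.3] w 85.2
[0.002, 0.017, 0.503] [-0.001, 0.001, 0.004]
```

View pics/s11.png

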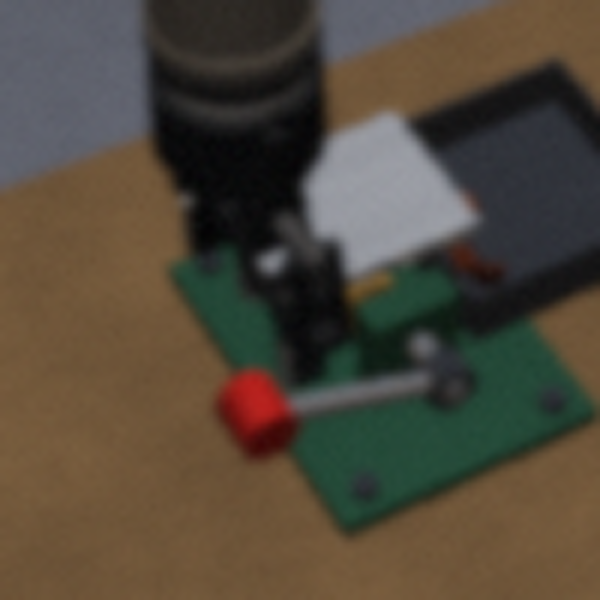

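View pics/t11.png

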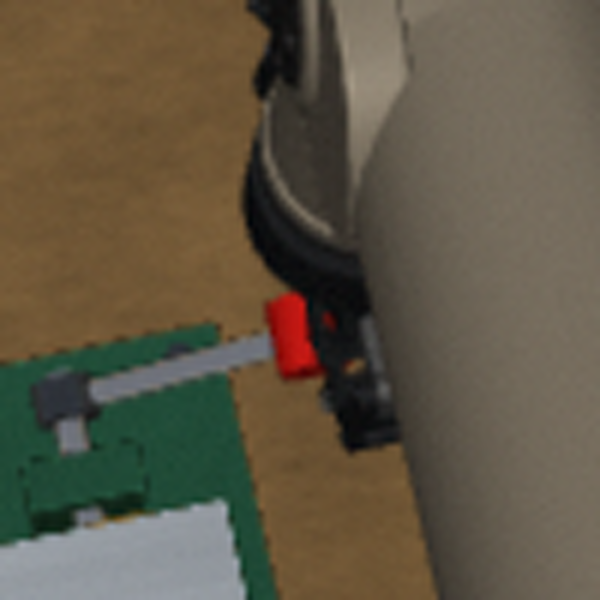

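```bash
python3 -m jog '[{"translation":[0,0.017,0.1],"delta_rot":[0,0,0],"claw":1},{"translation":[0,0.017,0.25],"delta_rot":[0,0,0],"claw":1},{"translation":[0,0.017,0.4],"delta_rot":[0,0,0],"claw":1},{"translation":[0,0.017,0.5],"delta_rot":[0,0,0],"claw":1},{"translation":[0,0.017,0.5],"delta_rot":[0,0,0],"claw":1}]'; python3 c.py 608 -122 93 3.4; python3 - <<'E'
from h import *
s=cam("scene");save(s,"s12.png",(190,150,290,250),6);s=cam("top")
E
```

```text
clock: 18.65
ee_pos: [607.4, -123.6, 93.0]
eef_rot: [-3.139, -0.102, 0.005]
contact_force: [-0.7, -1.0, -0.9]
grip_width: 85.5
t 18.65 p [ 607.4 -123.6   93. ] az 3.7 zdown [-0.003  0.    -1.   ] f [-0.7 -1.  -0.9] w 85.5
[0.004, -0.01, 0.0] [-0.0, 0.002, 0.003]
```

View pics/s12.png

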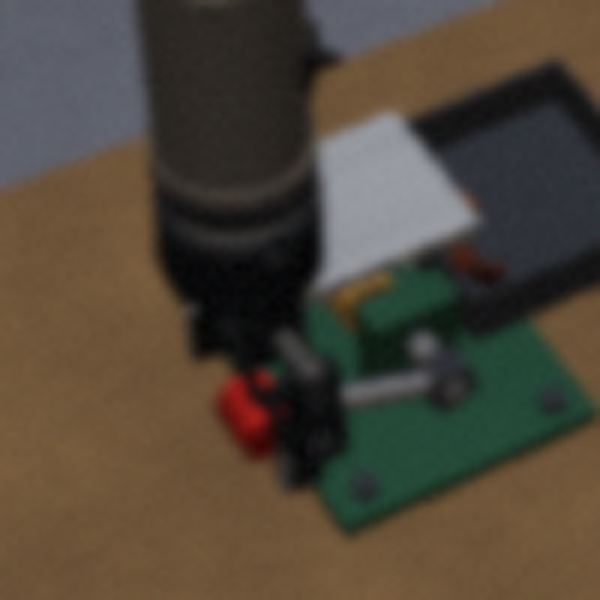

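```bash
python3 - <<'E'
from h import *
s=cam("scene")
for P in ((607.4,-122,93),(655,-119,93),(655,-119,80),(624,-121,93),(560,-125,93)):
    print(P,((proj(s,P)-[190,150])*6).round())
E
python3 c.py 608 -122 93 3.4
```

```text
(607.4, -122, 93) [256. 405.]
(655, -119, 93) [303. 474.]
(655, -119, 80) [304. 490.]
(624, -121, 93) [272. 429.]
(560, -125, 93) [210. 338.]
t 18.80 p [ 609.5 -123.7   95.7] az 3.7 zdown [ 0.002 -0.    -1.   ] f [-0.1  0.1 -0. ] w 85.6
[-0.009, -0.012, 0.018] [0.0, -0.001, 0.003]
```

```bash
python3 -m jog '[{"translation":[-0.005,-0.012,0.015],"delta_rot":[0,0,0],"claw":0},{"translation":[-0.005,-0.012,0.015],"delta_rot":[0,0,0],"claw":-1},{"translation":[-0.005,-0.012,0.015],"delta_rot":[0,0,0],"claw":-1},{"translation":[-0.005,-0.012,0.015],"delta_rot":[0,0,0],"claw":-1},{"translation":[-0.005,-0.012,0.015],"delta_rot":[0,0,0],"claw":-1}]' 70; python3 - <<'E'
from h import *
s=cam("scene");save(s,"s13.png",(190,150,290,250),6)
E
python3 c.py
```

```text
clock: 19.42
ee_pos: [606.9, -122.2, 92.4]
eef_rot: [3.14, 0.101, -0.003]
contact_force: [-4.9, -0.3, 2.1]
grip_width: 30.4
t 19.48 p [ 607.  -122.2   92.3] az 3.7 zdown [-0.002 -0.    -1.   ] f [-3.9 -0.3  2.3] w 30.8
```

View pics/s13.png

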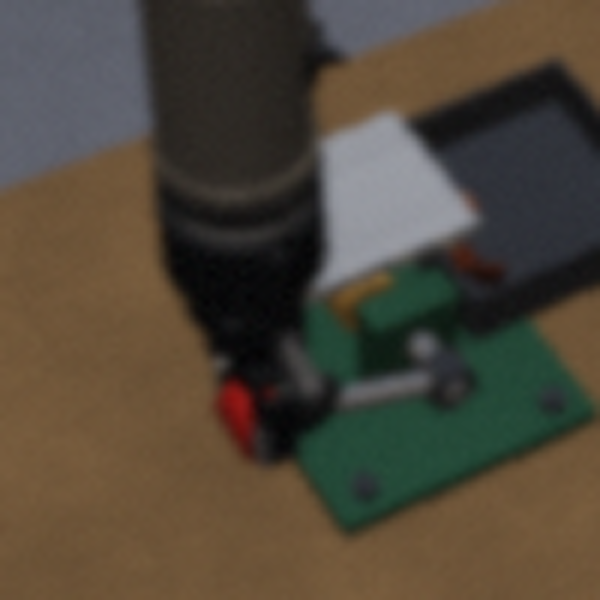

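```bash
python3 -m jog '[{"translation":[-0.005,-0.042,-0.087],"delta_rot":[0,0,0],"claw":-1},{"translation":[-0.008,-0.095,-0.167],"delta_rot":[0,0,0],"claw":-1},{"translation":[-0.008,-0.153,-0.234],"delta_rot":[0,0,0],"claw":-1},{"translation":[-0.008,-0.219,-0.294],"delta_rot":[0,0,0],"claw":-1},{"translation":[-0.008,-0.291,-0.346],"delta_rot":[0,0,0],"claw":-1}]'; cat > lv.py <<'E'
from h import *
import sys
st=bot.get_state();p=st["ee_pos"];o=np.array([517,-24.]);a=.059;Rm=np.array([[np.cos(a),-np.sin(a)],[np.sin(a),np.cos(a)]])
q=(p[:2]-o)@Rm;print("rest xy",q.round(1),"z",p[2].round(1),"lean",np.arctan2(q[1],p[2]-50).round(3),"r",np.hypot(q[1],p[2]-50).round(1),"f",st["contact_force"].round(1),"M",st["moment"].round(2))
R0=R.from_rotvec(st["eef_rot"])
for s in sys.argv[1:]:
    b=float(s);w=np.append(o+Rm@[85,110*np.sin(b)],50+110*np.cos(b));print(b,(R0.inv().apply(w-p)/150).round(3).tolist())
E
python3 lv.py -.45 -.34 -.23 -.11 0
```

```text
clock: 20.1
ee_pos: [604.5, -81.5, 146.6]
eef_rot: [3.134, 0.099, 0.004]
contact_force: [-0.4, -6.8, 2.1]
grip_width: 30.7
rest xy [ 83.9 -62.6] z 146.6 lean -0.575 r 115.1 f [-0.4 -6.8  2.1] M [-1.49  0.17 -0.06]
-0.45 [0.007, -0.098, -0.017]
-0.34 [0.008, -0.172, -0.048]
-0.23 [0.008, -0.25, -0.071]
-0.11 [0.009, -0.336, -0.087]
0.0 [0.009, -0.417, -0.092]
```

```bash
python3 -m jog '[{"translation":[0,-0.09,-0.03],"delta_rot":[0,0,0],"claw":-1},{"translation":[0,-0.16,-0.06],"delta_rot":[0,0,0],"claw":-1},{"translation":[0,-0.24,-0.083],"delta_rot":[0,0,0],"claw":-1},{"translation":[0,-0.32,-0.098],"delta_rot":[0,0,0],"claw":-1},{"translation":[0,-0.38,-0.1],"delta_rot":[0,0,0],"claw":-1}]';python3 - <<'E'
from h import *
s=cam("scene");save(s,"s14.png",(190,120,300,240),5);t=cam("top");save(t,"t14.png",(180,150,310,290),4)
E
python3 lv.py -0.05 0 0.05
```

```text
clock: 20.72
ee_pos: [601.5, -25.5, 166.1]
eef_rot: [3.132, 0.098, 0.009]
contact_force: [-7.0, -8.7, 21.2]
grip_width: 30.6
rest xy [84.3 -3.9] z 166.2 lean -0.034 r 116.3 f [-7.2 -5.2 20.3] M [-1.21  1.66 -0.09]
-0.05 [0.005, 0.01, 0.043]
0.0 [0.005, -0.026, 0.042]
0.05 [0.005, -0.063, 0.042]
```

View pics/s14.png

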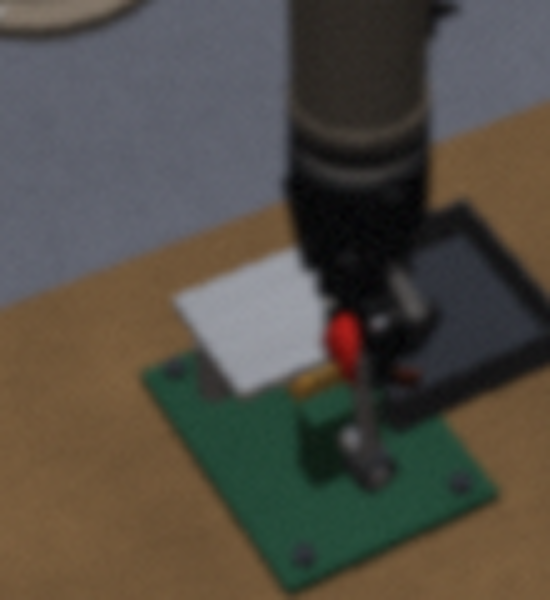

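View pics/t14.png

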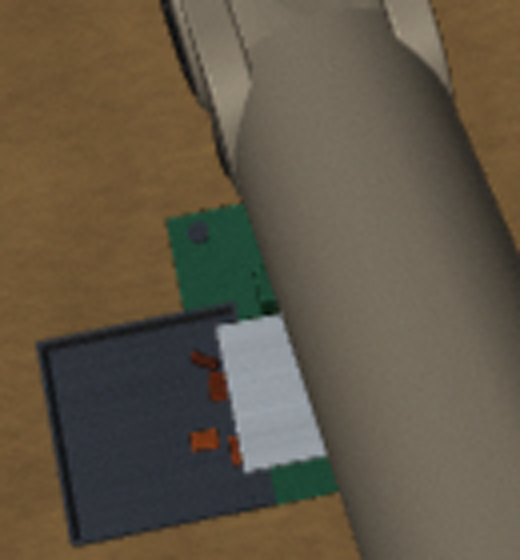

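```bash
python3 -m jog '[{"translation":[-0.005,-0.01,-0.02],"delta_rot":[0,0,0],"claw":-1},{"translation":[-0.01,-0.02,-0.04],"delta_rot":[0,0,0],"claw":-1},{"translation":[-0.012,-0.026,-0.042],"delta_rot":[0,0,0],"claw":-1},{"translation":[-0.012,-0.026,-0.042],"delta_rot":[0,0,0],"claw":-1},{"translation":[-0.012,-0.026,-0.042],"delta_rot":[0,0,0],"claw":-1}]';python3 lv.py -0.05 0 0.05
```

```text
clock: 21.45
ee_pos: [600.6, -19.9, 167.0]
eef_rot: [3.136, 0.1, 0.01]
contact_force: [4.5, -5.7, -2.9]
grip_width: 30.5
rest xy [83.7 -0.8] z 167.0 lean -0.007 r 117.0 f [ 4.5 -5.7 -2.9] M [-1.21 -0.92 -0.08]
-0.05 [0.008, 0.031, 0.048]
0.0 [0.008, -0.005, 0.047]
0.05 [0.009, -0.042, 0.048]
```

```bash
python3 - <<'E'
from h import *
s=cam("scene");t=cam("top");o=np.array([517,-24.]);a=.059;Rm=np.array([[np.cos(a),-np.sin(a)],[np.sin(a),np.cos(a)]])
def W(x,y,z): return np.append(o+Rm@[x,y],z)
S=6
f=cv2.resize(s["frame"],None,fx=S,fy=S,interpolation=cv2.INTER_CUBIC)
for P,c in [((85,0,50),(0,255,0)),((85,0,144),(0,255,0)),((85,0,160),(0,255,255)),((25,55,89),(255,0,255)),((25,-55,89),(255,0,255)),((-65,-55,89),(255,0,255)),((85,8,144),(255,255,0)),((85,-8,144),(255,255,0))]:
    u=(proj(s,W(*P))+.5)*S; cv2.circle(f,(int(u[0]),int(u[1])),3,c,-1)
cv2.imwrite("pics/s15.png",cv2.cvtColor(f[720:1320,1200:1900],cv2.COLOR_RGB2BGR))
save(t,"t15.png",None,1)
E
python3 lv.py
```

```text
rest xy [83.7 -0.8] z 167.0 lean -0.007 r 117.0 f [ 4.9 -4.8 -3.1] M [-1.14 -0.86 -0.07]
```

View pics/s15.png

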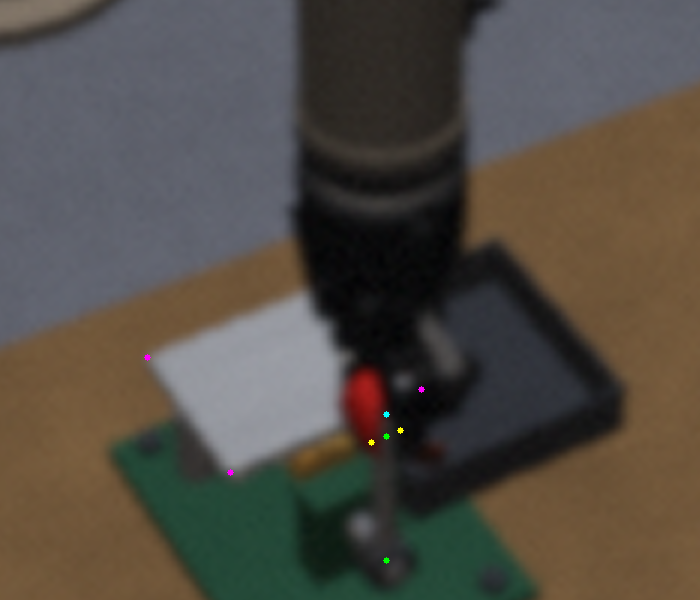

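View pics/t15.png

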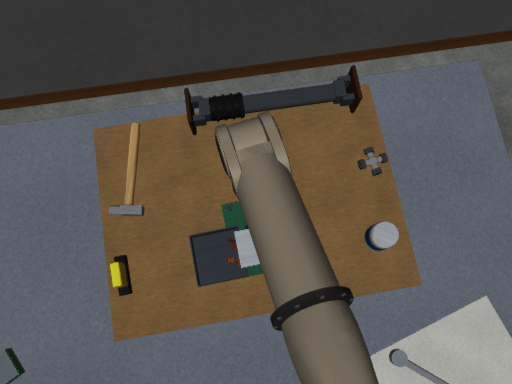

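```bash
python3 - <<'E'
from h import *
s=cam("scene");save(s,"s16.png",(245,180,285,220),14)
f=s["frame"].astype(int)
for r in range(192,216): print(r,f[r,258:272].sum(1)//3)
E
```

```text
192 [52 38 34 33 41 41 40 34 20 12 13  9 19 36]
193 [62 41 31 34 34 37 38 34 19 14 10 14 18 34]
194 [55 41 33 31 33 37 39 32 22 14 16 13 18 28]
195 [48 45 42 38 37 39 40 36 23 16 20 15 17 19]
196 [49 50 46 47 42 42 42 36 27 26 25 20 21 19]
197 [53 52 52 49 48 47 45 41 35 35 34 34 30 27]
198 [54 53 52 50 49 51 47 42 36 34 38 38 36 32]
199 [54 55 52 52 50 50 47 40 31 28 31 34 32 30]
200 [53 51 51 47 47 49 46 37 28 22 22 27 24 23]
201 [49 48 45 43 46 48 46 40 29 23 20 20 22 22]
202 [42 36 34 37 42 47 46 39 29 23 22 19 21 20]
203 [32 29 27 33 41 50 45 37 30 23 20 21 20 20]
204 [25 34 36 36 42 48 46 41 33 29 24 22 20 23]
205 [40 57 62 56 51 48 45 41 38 34 29 28 27 30]
206 [55 79 88 77 61 52 47 44 41 43 41 37 39 43]
207 [ 65  91 101  88  70  55  48  46  44  49  48  46  47  52]
208 [60 83 93 85 70 54 47 48 46 49 53 54 54 52]
209 [45 65 75 71 56 51 49 48 49 53 54 55 52 53]
210 [32 45 53 53 50 50 51 47 49 50 52 53 54 55]
211 [27 31 40 47 46 47 49 45 46 44 46 48 53 54]
212 [24 29 34 41 44 46 43 43 42 38 35 43 50 53]
213 [23 27 29 35 40 41 45 48 50 40 33 42 50 53]
214 [29 29 29 28 32 40 47 55 55 44 39 43 48 54]
215 [39 40 35 28 28 35 45 54 51 46 42 47 53 55]
```

View pics/s16.png

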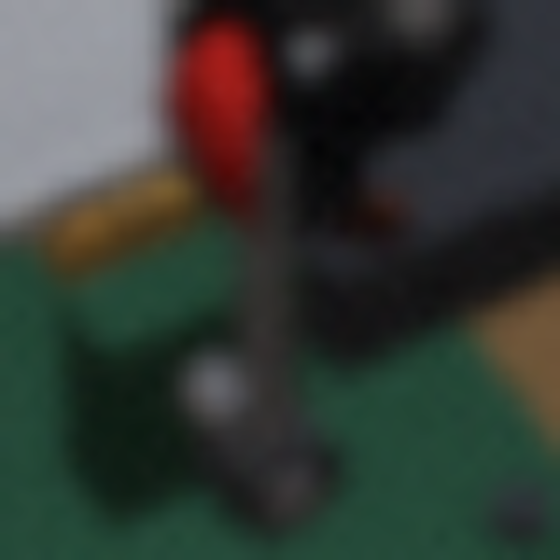

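```bash
python3 -m jog '[{"translation":[0.004,-0.005,0.003],"delta_rot":[0,0,0],"claw":-1},{"translation":[0.004,-0.01,0.003],"delta_rot":[0,0,0],"claw":-1},{"translation":[0.004,-0.01,0.003],"delta_rot":[0,0,0],"claw":-1},{"translation":[0.004,-0.01,0.003],"delta_rot":[0,0,0],"claw":-1},{"translation":[0.004,-0.01,0.003],"delta_rot":[0,0,0],"claw":-1}]';python3 lv.py;python3 -m jog '[{"translation":[0,0,0],"delta_rot":[0,0,0],"claw":-1},{"translation":[0,0,0],"delta_rot":[0,0,0],"claw":-1},{"translation":[0,0,0],"delta_rot":[0,0,0],"claw":-1},{"translation":[0,0,0],"delta_rot":[0,0,0],"claw":-1},{"translation":[0,0,0],"delta_rot":[0,0,0],"claw":-1}]';python3 lv.py; python3 - <<'E'
from h import *
s=cam("scene");save(s,"s17.png",None,1.5)
E
```

```text
clock: 22.22
ee_pos: [600.6, -18.5, 166.9]
eef_rot: [3.136, 0.1, 0.009]
contact_force: [3.5, -6.3, -0.6]
grip_width: 30.6
rest xy [83.8  0.6] z 166.9 lean 0.005 r 116.9 f [ 3.5 -6.3 -0.6] M [-1.26 -0.51 -0.06]
clock: 22.85
ee_pos: [600.6, -18.5, 167.0]
eef_rot: [3.136, 0.1, 0.009]
contact_force: [3.7, -5.5, -1.2]
grip_width: 30.8
rest xy [83.8  0.6] z 167.0 lean 0.005 r 117.0 f [ 3.7 -5.5 -1.2] M [-1.24 -0.52 -0.11]
```

View pics/s17.png

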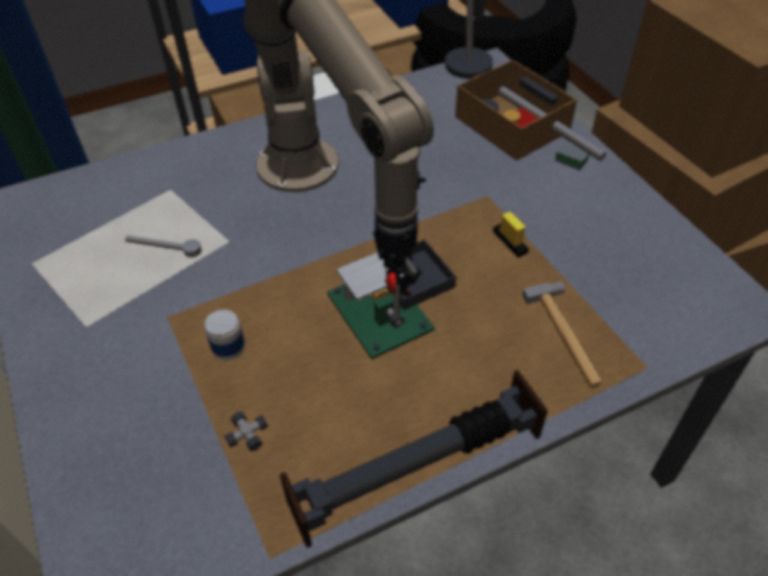

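The lever stands upright in the grip (px ~(394,290)), and the scraper stands on the bench at ~(512,232). The grease can, spider and hammer have not moved, and the pose is steady. I'll hand in.

```bash
python3 -c "
from rig import job
print(job.finish_job())"
```

```text
the job is handed in; nothing more can be done
None
```

I pushed all four rust chips off the seat plate into the catch tray with the scraper. Then I set the scraper on the bench near (480, 333), clear of the rest, let go of it, and swung the lever upright. I handed the job in at about 23 s with the knob still gripped.

**Chips and plate:** before I set the scraper down, the top view showed all four chips in the tray and the plate bare. The arm hid part of the plate in later views, but the chips were still in the tray.

**Lever:** the arm's reading put the lean at about +0.005 rad. The rod in the scene image suggested about -0.02 rad before the last 1.5 mm push. The two agree within measuring error, and both are effectively at the top of the lift.

**Seat:** the raised seat's visible corners in the scene image matched a top face 89 mm above the bench. I did not measure its height separately.

**Hold:** the pose and grip were steady, with about 5.5 N of spring force on the tool.

**Grip position:** the tool's grasp point sat about 6–7 mm above the knob's centre. During the swing this briefly produced about 21 N of vertical force, which I then relieved to about 1 N.

**Bystanders:** the grease can, hammer and joint spider look unmoved in the last pictures.

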